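# Sort washed finds into a two-bay carrier and lift it level by its bail

### The job

Sort the three loose finds on the table into the green carrier: pottery sherds go in the bay that already holds a sherd, stones in the bay that already holds a stone, each set down inside the bay rather than dropped in. Then, with the carrier still standing on the table, swing its folded handle up to upright, lift the carrier by the handle's wooden grip about 10 cm clear of the table, level and with everything still in its bay, and finish while holding it there, steady. Leave the red jug, the brush and the marker pen where they are.

Things in the scene. Friction and masses are not known exactly. Their poses are not given: they have to be found in the camera images.
- carrier: Loose green plastic caddy on the table, 160 (x) x 254 (y) x 46 mm high, 0.85 kg with the finds. Origin: centre of its underside; its -x side faces the robot (turned up to 0.35 rad). A divider at y = 0 makes a left bay (y > 0) and a right bay (y < 0), each 152 (x) x 121 (y) mm inside; walls are 4 mm thick, walls and divider 46 mm high; the bay floor lies 10 mm above the underside (feet). Samples show which bay is for which kind.
- bail (a joint): Angle of the caddy's handle: 0 = folded level over the -x side (starts at 0 to 0.3), 1.57 = upright, up to 3.1. Stiff hinge (0.12 N m): stays where it is left. Axis: along the caddy's y through x = 0, z = 36 mm. Two steel wire arms (6 mm thick, 10 mm outside the end walls) carry a cross wire along y, 122 mm from the axis, with the wooden grip at its middle.
- grip (a point): Centre of the handle's wooden grip: a round bar 18 mm thick, 110 mm long, along the carrier's y axis. Folded (0) it lies 122 mm to the -x side of the carrier's centre, 36 mm above the table, with 29 mm free between grip and carrier wall; upright it is 158 mm above the carrier's underside, over its centre.
- sherd_sample_mid (a point): Centre of a small dark flat pottery sherd, 26 x 44 x 13 mm, loose, already lying in one bay (towards the carrier's +x wall and the outer end): it marks the sherds' bay. It stays there.
- stone_sample_mid (a point): Centre of a small light river pebble, 28 x 32 x 16 mm, loose, already lying in the other bay (towards the carrier's +x wall and the outer end): it marks the stones' bay. It stays there.
- sherd_mid (a point): Centre (half-way up) of a loose dark flat angular pottery sherd to be sorted, 48 (its x) x 81 (its y) x 15 mm high, 0.11 kg, lying flat on the table. Grasp it across its 48 mm width.
- cobble_mid (a point): Centre (half-way up) of a loose rounded brownish grey river stone to be sorted, 55 (its x) x 57 (its y) x 42 mm high, 0.19 kg, standing on the table.
- pebble_mid (a point): Centre (half-way up) of a small loose light river pebble to be sorted (a stone), 26 (its x) x 32 (its y) x 17 mm high, 0.017 kg, lying on the table. Grasp it across its 26 mm width.
- jug: Bystander: red pottery jug glued together from pieces, 116 mm wide, 122 mm high. Origin: centre of its underside.
- brush: Bystander: brush with a wooden handle, 168 mm long, lying on the table to the left.
- marker_pen: Bystander: black marker pen, 125 mm long, 12 mm thick, lying on the table.

How it is judged:
By the outcome, as a careful person would: the job done as asked, in the order asked, and still so for the second after the job is handed in, while the arm keeps its last pose, push and grip.
It also fails if it takes over 72 s, if anything falls off the work surface, if the arm or the gripper's body presses on something with over 40 N, if the wrist force passes 120 N, or if a joint passes its speed limit or range.

### The arm

A 6-joint arm with a two-finger parallel gripper is mounted at the origin on a cart in front of the work surface, level with it; the furniture and walls round the work are solid. World frame = base frame: x ahead of the robot, y to its left, z up, the work surface at z = 0. Lengths are in mm, angles in rad, forces in N, time in s.
With the tool pointing down it reaches from about 325 to 775 mm from the base axis. Payload 5.5 kg.
Tool frame: the origin (TCP) lies on the front face of the gripper's body, between the roots of the fingers; the fingertips stand ctrl.finger_overhang ahead of it and the grasp point (between the pads) lies 54 mm ahead of it (ctrl.finger_overhang is the distance from the TCP to the fingertips, in mm); z points along the fingers, y is the line along which they close (so a half turn about z gives the same grasp; the last joint's range is limited). The gripper opens to 85 mm and grips with 20 to 120 N. Pads are 22 mm wide; open, the fingers measure 114 mm over their backs; the gripper's body (76 mm by 85 mm) begins 54 mm behind the grasp point. The pads swing forward as they close: fully open they stand 13 mm farther back than shut.
Start: joints at [-1.247, 0.091, 1.231, -0, 1.82, -0.057], TCP at [222.999, -557.036, 303.875] pointing down, gripper open.
Joint ranges: [-2.87, 2.87], [-0.86, 2.18], [0.17, 2.46], [-1.51, 4.65], [0.06, 2.69], [-2.65, 2.65]. Speed limits (rad/s): [2.57, 2.57, 3.01, 3.14, 3.14, 3.14].

### API

Orientations are given as [roll, pitch, yaw] about the fixed x, y, z axes, in that order (R = Rz(yaw) Ry(pitch) Rx(roll)).
In Python, from cell import ctrl, get_image gives the robot as it stands.
- The arm moves only by the tool step_arm, never from a script. Its argument "series" is a list of rows, each a list of 2 entries, a list of its own where there are three numbers: the shift along the tool's x, y, z in mm, then the turn, a rotation vector about the tool's x, y, z in rad. In form: [[[tx, ty, tz], [ax, ay, az]], ...]. A call has exactly 10 rows; each row is the pose to reach, as a shift and turn from the pose commanded when the call began, along the tool's axes at that moment; what a row does not reach only later rows make up. A row lasts 1/8 s, in which the tool goes at most 62.5 mm and 10.7 degrees, less where a joint would pass 70% of its speed; a pose out of reach is approached as far as the arm can. A call with a gripper value outside its range is refused whole. "jaw" is the closure, from 0 (fully open) to 1 (shut), set as the call begins (left out, the last holds). The fingers move at their own pace and stop on an object; "force" is the grip in N (left out, the last holds). Time passes only in rows, so rows that repeat a pose let the fingers close, or fill a call up. It gives the time, the measured TCP pose, the force, the opening and the grip force at its end, in the units of the state.
- ctrl.observe(): the state, without advancing time (a new reading comes with each control period).
- get_image(name): name is "side" or "top"; returns a dict with "img" (400x640x3 uint8, red, green, blue), "z_map" (400x640 float32, mm along the optical axis (not along the pixel's ray), 0 where there is no reading), "camera_matrix" (3x3 intrinsics, pixels), "origin" and "orientation" of the camera in the world. Camera axes: x right, y up, looking along -z (the intrinsics and any distortion apply to the point x, -y, -z); pixel columns grow to the right and rows downward; lengths in mm; the calibration is good to about 2 mm. A picture is of the moment at which its call begins.
- ctrl.job_done(): hands the job in; it is judged then, once.
The state is a dict: "time": time; "qpos": joint angles; "qd": joint speeds; "effort": joint torques, N m; "ee_pos": TCP position; "tcp_rot": TCP orientation; "contact_force": force on the tool from outside, world axes, zero at the start; "moment": the same for the moment, N m; "finger_gap": opening from 0.0 (shut) to 1.0 (fully open); "finger_force": force on a finger pad.
Only numpy, scipy, OpenCV 4.12 (cv2) and the standard library are available. Lean on these libraries where they do the work, as an engineer would, in place of code of your own. Each camera call takes 0.05 s, during which the arm holds its last target. There are 200 camera calls.

## Working session

There is one attempt and no reset: what is moved stays moved. The work goes in short steps, Python scripts to look and compute and a tool call to move; the robot and the scene stay as the last step left them, time stands still between calls to the robot, and variables do not carry over. Pictures are saved under pics/ and viewed, at most 12 in all, crops included, and the job is handed in when it is done.

Besides the shell and the picture viewer there is one more tool, called after "Call:" as a command line: name --argument value ..., lists and objects as JSON in quotes. step_arm: Moves the arm, as the interface text tells. Its arguments: {"type":"object","properties":{"series":{"type":"array","items":{"type":"array"}},"jaw":{"type":"number"},"force":{"type":"number"}},"required":["series"]}

```bash
ls; mkdir -p pics
cat > h.py <<'E'
import numpy as np, cv2
from cell import ctrl, get_image
from scipy.spatial.transform import Rotation as Rt
def Rm(o):
    o=np.array(o,float)
    if o.shape==(3,3): return o
    return Rt.from_euler('xyz',o).as_matrix() if o.size==3 else Rt.from_quat(o).as_matrix()
def pts(c):
    "world point of each pixel from z_map"
    K=np.array(c['camera_matrix']);h,w=c['z_map'].shape
    u,v=np.meshgrid(np.arange(w),np.arange(h));z=c['z_map']
    p=np.stack([(u-K[0,2])/K[0,0]*z,-(v-K[1,2])/K[1,1]*z,-z],-1)
    return p@Rm(c['orientation']).T+np.array(c['origin'])
def ray(c,uv,z):
    K=np.array(c['camera_matrix']);uv=np.atleast_2d(uv).astype(float)
    d=np.stack([(uv[:,0]-K[0,2])/K[0,0],-(uv[:,1]-K[1,2])/K[1,1],-np.ones(len(uv))],-1)@Rm(c['orientation']).T
    o=np.array(c['origin']);return o+d*((z-o[2])/d[:,2])[:,None]
def save(c,n): cv2.imwrite('pics/'+n,c['img'][...,::-1])
E
python3 - <<'E'
from h import *
for n in('top','side'):
    c=get_image(n);save(c,n+'0.png');print(n,{k:v for k,v in c.items() if k not in('img','z_map')})
print(ctrl.observe(),ctrl.finger_overhang)
E
```

```text
pics
top {'camera_matrix': array([[361.48079445,   0.        , 318.27478298],
       [  0.        , 361.48079445, 203.28039348],
       [  0.        ,   0.        ,   1.        ]]), 'origin': array([ 510.00102679,  -21.69254831, 1082.2948776 ]), 'orientation': array([ 0.05040816,  0.02629629, -1.57927683])}
side {'camera_matrix': array([[506.54846466,   0.        , 325.90240204],
       [  0.        , 506.54846466, 200.35455564],
       [  0.        ,   0.        ,   1.        ]]), 'origin': array([-310.60897835,  256.32476504, 1492.81134197]), 'orientation': array([ 0.56443968, -0.01551494, -1.85428669])}
{'time': 0.1, 'qpos': array([-1.24668315e+00,  9.18362674e-02,  1.23182632e+00,  6.95035636e-06,
        1.81982084e+00, -5.66812700e-02]), 'qd': array([ 0.0019533 , -0.00258044, -0.0038194 ,  0.00064065, -0.0017817 ,
       -0.00014336]), 'effort': array([ 2.73933212e-03, -4.60217285e+01, -4.19218719e+01, -7.41036570e-05,
        1.05995566e-02,  1.22111055e-05]), 'ee_pos': array([ 222.96172514, -556.88780087,  302.79791169]), 'tcp_rot': array([-3.13970530e+00, -1.13842181e-04,  3.80796043e-01]), 'contact_force': array([ 0.20241584,  0.54408692, -0.42501597]), 'moment': array([-0.03905606,  0.03155455, -0.00654725]), 'finger_force': 0.0, 'finger_gap': 1.0023082902115166} 72.6
```

View pics/top0.png

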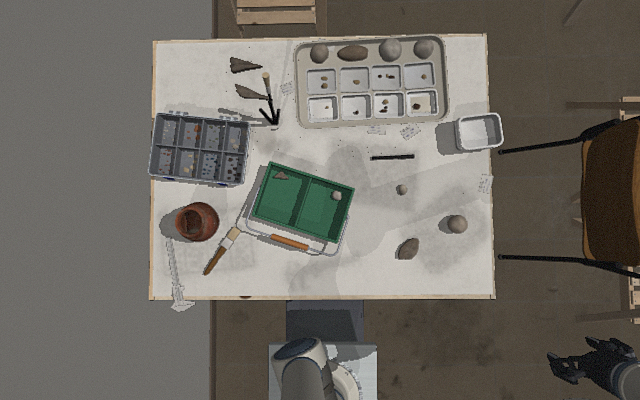

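View pics/side0.png

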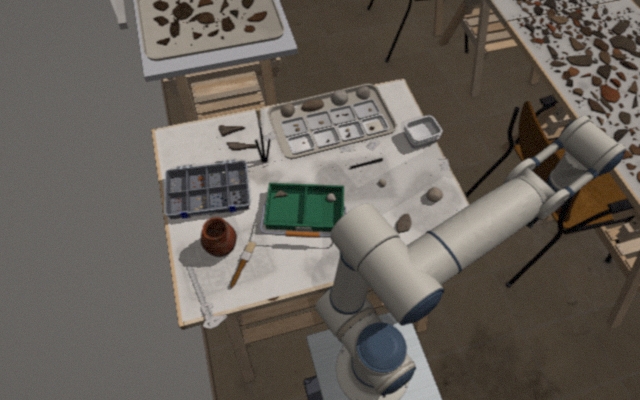

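The top view shows the carrier around (302,202), with the sherd sample in the left bay (280,175) and the stone sample in the right bay (336,196). The loose finds are the sherd (408,248), cobble (457,224) and pebble (402,189), and the grip is at (290,242). The jug is at (197,222), the brush at (222,250) and the pen at (392,157).

```bash
cat > m.py <<'E'
from h import *
c=get_image('top');P=pts(c);img=c['img'];hsv=cv2.cvtColor(img,cv2.COLOR_RGB2HSV)
print('table z',[P[v,u].round(1) for u,v in((380,210),(430,190),(200,280),(440,270))])
def blob(box,mask,z,name):
    x0,y0,x1,y1=box;m=np.zeros(mask.shape,np.uint8);m[y0:y1,x0:x1]=mask[y0:y1,x0:x1]
    n,l,s,_=cv2.connectedComponentsWithStats(m);m=(l==1+np.argmax(s[1:,4])).astype(np.uint8)
    ct=max(cv2.findContours(m,0,2)[0],key=cv2.contourArea)[:,0,:]
    w=ray(c,ct,z)[:,:2].astype(np.float32);r=cv2.minAreaRect(w)
    print(name,'centre',np.round(r[0],1),'size',np.round(r[1],1),'ang',round(r[2],1),'zmax',np.percentile(P[m>0][:,2],[50,95]).round(1))
    return r
h=P[...,2]
if __name__=='__main__':
    blob((385,228,430,268),h>5,8,'sherd')
    blob((440,208,475,242),h>6,21,'cobble')
    blob((390,178,415,200),h>5,8,'pebble')
    g=(hsv[...,0]>60)&(hsv[...,0]<90)&(hsv[...,1]>100)
    r=blob((235,150,365,250),g&(h>36),46,'carrier'); print(cv2.boxPoints(r).round(1))
    o=(hsv[...,0]<20)&(hsv[...,1]>130)&(img[...,0]>100)
    blob((262,225,320,260),o,45,'grip')
    print('grip pts',[P[v,u].round(1) for u,v in((280,240),(290,242),(300,245))])
    print('walls',[P[v,u].round(1) for u,v in((290,232),(310,175))])
    blob((195,220,245,280),h>5,8,'brush')
    for n,(u,v) in dict(ss=(280,175),st=(336,196),arm=(244,226)).items(): print(n,P[v,u].round(1))
    for n,b in dict(sherd=(385,228,430,268),cob=(440,208,475,242),peb=(390,178,415,200)).items():
        x0,y0,x1,y1=b;print(n,hsv[(y0+y1)//2,(x0+x1)//2])
    im=cv2.resize(img[145:275,190:480],None,fx=2.7,fy=2.7,interpolation=cv2.INTER_CUBIC);cv2.imwrite('pics/crop1.png',im[...,::-1])
E
python3 m.py
```

```text
table z [array([ 543. , -177.8,   -0.6]), array([ 6.012e+02, -3.270e+02,  1.000e-01]), array([338.6, 362.1,   0.7]), array([ 364.4, -351. ,   -1.3])]
sherd centre [ 425.9 -260.9] size [45.1 79.1] ang 44.3 zmax [11.6 15.3]
cobble centre [ 499.6 -398. ] size [54.6 52.4] ang 88.5 zmax [33.7 41.7]
pebble centre [ 602.9 -245.5] size [23.6 26.8] ang 88.9 zmax [12.5 16.4]
carrier centre [567.7  49.9] size [259.7 164.4] ang 71.4 zmax [44.3 48.3]
[[448.5 -47.1]
 [604.4 -99.4]
 [687.  146.8]
 [531.1 199.1]]
grip centre [453.4  90.2] size [108.1  14.5] ang 71.3 zmax [62.4 65.7]
grip pts [array([459.3, 113.1,  65.5]), array([453.3,  85.2,  63.2]), array([444.7,  57. ,  63.4])]
walls [array([479.6,  91.8,  -1.2]), array([644.1,  28.2,  48.3])]
brush centre [486.3 339.9] size [72.6 62.7] ang 89.6 zmax [ 86.5 121.3]
ss [648.3 118.   24.4]
st [584.3 -46.4  26.9]
arm [498.7 230.5  -1.2]
sherd [ 17  47 109]
cob [ 17  47 126]
peb [ 20  40 126]
```

View pics/crop1.png

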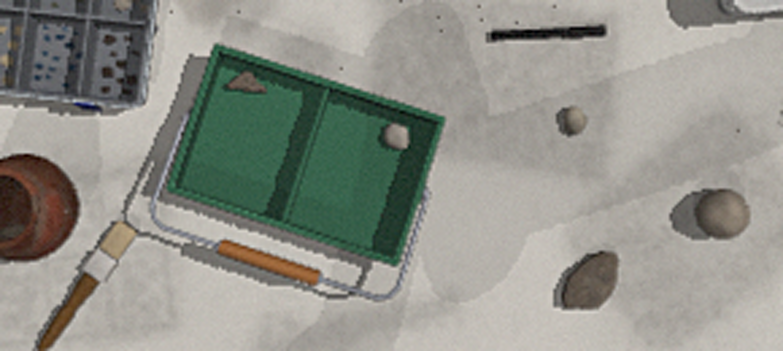

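```bash
cat > d.py <<'E'
import sys
from h import *
# usage: d.py x y zTCP yaw [tilt]  -> tool-axes shift and turn; 'c' prefix: x,y in the carrier frame
C=np.array([567.7,49.9]);A=-0.324
def world(x,y): return C+np.array([np.cos(A)*x-np.sin(A)*y,np.sin(A)*x+np.cos(A)*y])
a=sys.argv[1:];s=ctrl.observe();R=Rm(s['tcp_rot']);p=np.array(s['ee_pos'])
print('t',round(s['time'],2),'pos',p.round(1),'rpy',np.round(s['tcp_rot'],3),'q',np.round(s['qpos'],2),'F',np.round(s['contact_force'],1),'gap',round(s['finger_gap']*85,1),'ff',round(s['finger_force'],1),'oh',ctrl.finger_overhang)
if a:
    if a[0]=='c': a=a[1:];a[:2]=world(float(a[0]),float(a[1]))
    a=[float(v) for v in a];t=a[4] if len(a)>4 else 0
    T=Rt.from_euler('xyz',[np.pi,0,a[3]]).as_matrix()@Rt.from_rotvec([-t,0,0]).as_matrix()
    print('target',np.round(a[:3],1),'shift',(R.T@(np.array(a[:3])-p)).round(1),'turn',Rt.from_matrix(R.T@T).as_rotvec().round(3))
E
python3 d.py 426 -261 160 -0.798
```

```text
t 0.15 pos [ 223.  -556.9  302.9] rpy [-3.14  -0.     0.381] q [-1.25  0.09  1.23  0.    1.82 -0.06] F [ 0.3  0.  -0.3] gap 85.0 ff 0.0 oh 72.6
target [ 426. -261.  160.] shift [ 298.5 -199.   143.3] turn [-1.000e-03  1.000e-03  1.179e+00]
```

Call:
step_arm --series '[[[20,-13,10],[0,0,0.08]],[[55,-37,26],[0,0,0.22]],[[95,-63,46],[0,0,0.38]],[[137,-91,66],[0,0,0.54]],[[180,-120,86],[0,0,0.7]],[[222,-148,106],[0,0,0.86]],[[260,-173,125],[0,0,1.02]],[[287,-191,138],[0,0,1.14]],[[298.5,-199,143.3],[0,0,1.179]],[[298.5,-199,143.3],[0,0,1.179]]]' --jaw 0.2 --force 40

```text
time: 1.4
ee_pos: [426.2, -260.4, 159.7]
tcp_rot: [3.141, 0.002, -0.796]
contact_force: [0.8, 0.5, -0.1]
finger_gap: 0.802
finger_force: 0.0
```

```bash
python3 d.py 426 -261 78 -0.798
python3 - <<'E'
from h import *
c=get_image('top');save(c,'t2.png');P=pts(c)
c=get_image('side');save(c,'s2.png')
im=cv2.resize(c['img'][150:290,300:500],None,fx=3.5,fy=3.5);cv2.imwrite('pics/s2c.png',im[...,::-1])
E
```

```text
t 1.4 pos [ 426.2 -260.4  159.7] rpy [ 3.141e+00  2.000e-03 -7.960e-01] q [-0.62 -0.16  1.73  0.    1.57  1.75] F [ 0.8  0.5 -0.1] gap 68.1 ff 0.0 oh 72.6
target [ 426. -261.   78.] shift [ 0.4  0.6 81.7] turn [0.    0.002 0.002]
```

View pics/s2c.png

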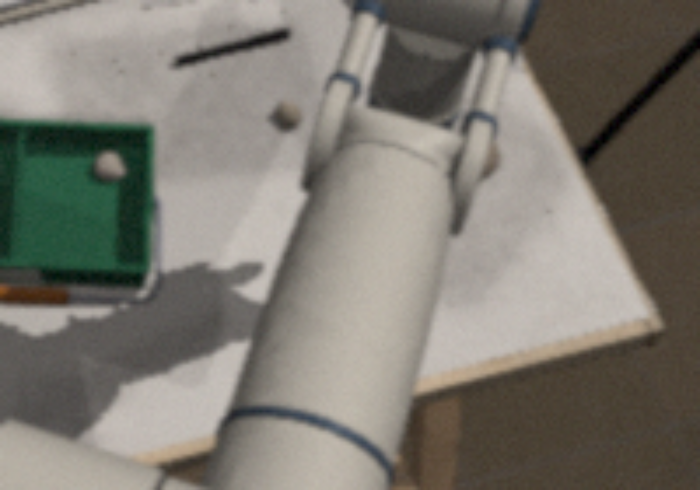

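The arm hides the sherd in this side view. The pebble is visible at (285,113) in the crop, undisturbed. I'll descend with care.

Call:
step_arm --series '[[[0,0,8],[0,0,0]],[[0,0,22],[0,0,0]],[[0,0,38],[0,0,0]],[[0,0,54],[0,0,0]],[[0,0,66],[0,0,0]],[[0,0,74],[0,0,0]],[[0,0,79],[0,0,0]],[[0,0,81],[0,0,0]],[[0,0,82.5],[0,0,0]],[[0,0,82.5],[0,0,0]]]'

```text
time: 2.75
ee_pos: [426.3, -261.4, 78.3]
tcp_rot: [-3.142, -0.0, -0.798]
contact_force: [0.1, 0.4, -0.4]
finger_gap: 0.801
finger_force: 0.0
```

Call:
step_arm --series '[[[0,0,0.5],[0,0,0]],[[0,0,1],[0,0,0]],[[0,0,1.5],[0,0,0]],[[0,0,2],[0,0,0]],[[0,0,2.5],[0,0,0]],[[0,0,3],[0,0,0]],[[0,0,3],[0,0,0]],[[0,0,3],[0,0,0]],[[0,0,3],[0,0,0]],[[0,0,3],[0,0,0]]]'

```text
time: 4.0
ee_pos: [426.2, -261.3, 75.1]
tcp_rot: [3.142, -0.0, -0.798]
contact_force: [-0.1, -0.1, -0.3]
finger_gap: 0.805
finger_force: 0.0
```

Call:
step_arm --series '[[[0,0,0],[0,0,0]],[[0,0,0],[0,0,0]],[[0,0,0.5],[0,0,0]],[[0,0,1],[0,0,0]],[[0,0,1.5],[0,0,0]],[[0,0,2],[0,0,0]],[[0,0,2],[0,0,0]],[[0,0,2],[0,0,0]],[[0,0,2],[0,0,0]],[[0,0,2],[0,0,0]]]' --jaw 0.32

```text
time: 5.25
ee_pos: [426.2, -261.3, 73.1]
tcp_rot: [3.142, -0.0, -0.798]
contact_force: [0.6, -0.5, -0.2]
finger_gap: 0.683
finger_force: 0.0
```

Call:
step_arm --series '[[[0,0,0.5],[0,0,0]],[[0,0,1],[0,0,0]],[[0,0,1.5],[0,0,0]],[[0,0,2],[0,0,0]],[[0,0,2.5],[0,0,0]],[[0,0,3],[0,0,0]],[[0,0,3],[0,0,0]],[[0,0,3],[0,0,0]],[[0,0,3],[0,0,0]],[[0,0,3],[0,0,0]]]'

```text
time: 6.5
ee_pos: [426.1, -261.4, 70.1]
tcp_rot: [-3.142, -0.0, -0.798]
contact_force: [-0.8, -0.0, -0.8]
finger_gap: 0.682
finger_force: 0.0
```

Call:
step_arm --series '[[[0,0,0],[0,0,0]],[[0,0,0],[0,0,0]],[[0,0,0],[0,0,0]],[[0,0,0],[0,0,0]],[[0,0,0],[0,0,0]],[[0,0,0],[0,0,0]],[[0,0,-2],[0,0,0]],[[0,0,-6],[0,0,0]],[[0,0,-14],[0,0,0]],[[0,0,-25],[0,0,0]]]' --jaw 1 --force 40

```text
time: 7.75
ee_pos: [426.0, -261.2, 95.4]
tcp_rot: [3.141, 0.001, -0.798]
contact_force: [-0.1, 0.3, -0.7]
finger_gap: 0.523
finger_force: 40.9
```

```bash
python3 d.py c -15 62 150 -0.324
```

```text
t 7.75 pos [ 426.  -261.2   95.4] rpy [ 3.141e+00  1.000e-03 -7.980e-01] q [-0.62 -0.12  1.81  0.    1.45  1.75] F [-0.1  0.3 -0.7] gap 44.5 ff 40.9 oh 72.6
target [573.2 113.4 150. ] shift [-165.6 -367.   -54.5] turn [-0.     0.001 -0.474]
```

Call:
step_arm --series '[[[-5,-11,-15],[0,0,-0.02]],[[-18,-40,-35],[0,0,-0.06]],[[-40,-88,-50],[0,0,-0.12]],[[-64,-142,-54.5],[0,0,-0.19]],[[-89,-198,-54.5],[0,0,-0.26]],[[-114,-253,-54.5],[0,0,-0.33]],[[-137,-304,-54.5],[0,0,-0.4]],[[-155,-343,-54.5],[0,0,-0.45]],[[-165.6,-367,-54.5],[0,0,-0.474]],[[-165.6,-367,-54.5],[0,0,-0.474]]]'

```text
time: 9.0
ee_pos: [573.5, 116.0, 150.4]
tcp_rot: [-3.141, -0.0, -0.32]
contact_force: [-0.7, -0.4, -1.4]
finger_gap: 0.522
finger_force: 41.1
```

```bash
python3 d.py c -15 62 81 -0.324
python3 - <<'E'
from h import *
c=get_image('side');save(c,'s3.png')
im=cv2.resize(c['img'][130:290,220:420],None,fx=3.5,fy=3.5);cv2.imwrite('pics/s3c.png',im[...,::-1])
E
```

```text
t 9.0 pos [573.5 116.  150.4] rpy [-3.141 -0.    -0.32 ] q [0.14 0.07 1.52 0.   1.55 2.03] F [-0.7 -0.4 -1.4] gap 44.4 ff 41.1 oh 72.6
target [573.2 113.4  81. ] shift [ 0.5  2.5 69.4] turn [-0.001 -0.     0.004]
```

View pics/s3c.png

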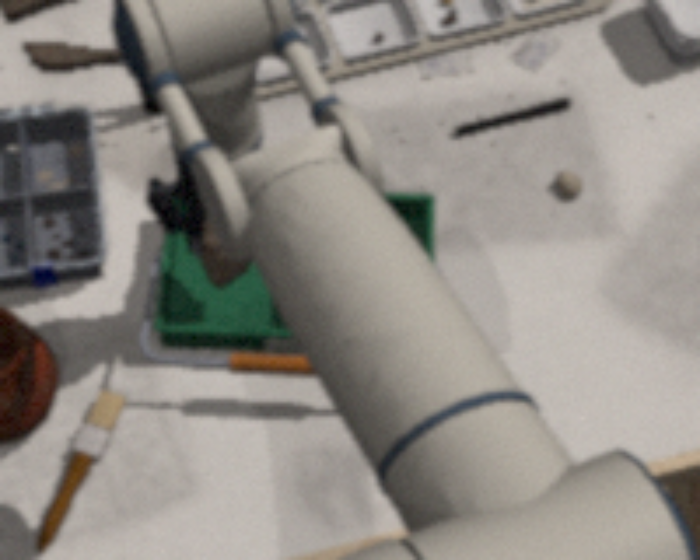

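The sherd is held over the left bay at (225,265) in the crop, next to the left finger. Lowering it now.

Call:
step_arm --series '[[[0,0,6],[0,0,0]],[[0,0,18],[0,0,0]],[[0,0,32],[0,0,0]],[[0,0,46],[0,0,0]],[[0,0,56],[0,0,0]],[[0,0,62],[0,0,0]],[[0,0,66],[0,0,0]],[[0,0,68],[0,0,0]],[[0,0,69],[0,0,0]],[[0,0,69],[0,0,0]]]'

```text
time: 10.3
ee_pos: [573.5, 113.4, 80.9]
tcp_rot: [-3.141, -0.0, -0.324]
contact_force: [-0.1, -0.3, -1.2]
finger_gap: 0.521
finger_force: 41.1
```

```bash
python3 d.py c -15 62 81 -0.324
```

```text
t 10.3 pos [573.5 113.4  80.9] rpy [-3.141 -0.    -0.324] q [ 0.14  0.12  1.6  -0.    1.42  2.03] F [-0.1 -0.3 -1.2] gap 44.3 ff 41.1 oh 72.6
target [573.2 113.4  81. ] shift [-0.3  0.1 -0.1] turn [-0. -0. -0.]
```

Call:
step_arm --series '[[[0,0,0.4],[0,0,0]],[[0,0,0.8],[0,0,0]],[[0,0,1.2],[0,0,0]],[[0,0,1.2],[0,0,0]],[[0,0,1.2],[0,0,0]],[[0,0,1.2],[0,0,0]],[[0,0,1.2],[0,0,0]],[[0,0,1.2],[0,0,0]],[[0,0,1.2],[0,0,0]],[[0,0,1.2],[0,0,0]]]'

```text
time: 11.55
ee_pos: [573.6, 113.4, 80.6]
tcp_rot: [-3.141, -0.001, -0.324]
contact_force: [-3.5, -1.1, 4.7]
finger_gap: 0.522
finger_force: 44.8
```

Call:
step_arm --series '[[[0,0,0],[0,0,0]],[[0,0,0],[0,0,0]],[[0,0,0],[0,0,0]],[[0,0,0],[0,0,0]],[[0,0,-4],[0,0,0]],[[0,0,-14],[0,0,0]],[[0,0,-32],[0,0,0]],[[0,0,-52],[0,0,0]],[[0,0,-66],[0,0,0]],[[0,0,-72],[0,0,0]]]' --jaw 0.3

```text
time: 12.8
ee_pos: [573.9, 113.5, 153.4]
tcp_rot: [-3.14, -0.002, -0.324]
contact_force: [0.5, 0.4, -0.4]
finger_gap: 0.706
finger_force: 0.0
```

```bash
python3 d.py 603 -245.5 145 -0.2;python3 d.py 499.6 -398 145 -0.8
```

```text
t 12.8 pos [573.9 113.5 153.4] rpy [-3.14e+00 -2.00e-03 -3.24e-01] q [ 0.14  0.07  1.52 -0.    1.55  2.03] F [ 0.5  0.4 -0.4] gap 60.0 ff 0.0 oh 72.6
target [ 603.  -245.5  145. ] shift [141.9 331.    8.3] turn [-0.001 -0.002 -0.124]
t 12.8 pos [573.9 113.5 153.4] rpy [-3.14e+00 -2.00e-03 -3.24e-01] q [ 0.14  0.07  1.52 -0.    1.55  2.03] F [ 0.5  0.4 -0.4] gap 60.0 ff 0.0 oh 72.6
target [ 499.6 -398.   145. ] shift [ 92.5 508.5   8. ] turn [-0.002 -0.002  0.476]
```

Run:
```python
from h import *
for n in('top','side'):
    c=get_image(n);P=pts(c)
    g=cv2.cvtColor(c['img'],cv2.COLOR_RGB2GRAY).astype(float)
    d=np.hypot(P[...,0]-603,P[...,1]+245.5);near=d<32
    bg=np.median(g[(d>32)&(d<55)])
    for nm,m in(('h',near&(P[...,2]>5)),('h3',near&(P[...,2]>3.5)),('dark',near&(g<bg-20))):
        v,u=np.nonzero(m);w=ray(c,np.stack([u,v],-1),9)[:,:2]
        e,V=np.linalg.eigh(np.cov(w.T));k=V[:,1]
        print(n,nm,len(w),w.mean(0).round(1),'axes',(4*np.sqrt(e)).round(1),'long deg',np.degrees(np.arctan2(k[1],k[0])).round())
    if n=='top': im=cv2.resize(c['img'][140:215,240:425],None,fx=4,fy=4);cv2.imwrite('pics/t4.png',im[...,::-1])
```

```text
top h 68 [ 603.5 -244.1] axes [24.7 31.2] long deg -165.0
top h3 79 [ 603.8 -244. ] axes [28.4 39.9] long deg 169.0
top dark 102 [ 603.2 -240. ] axes [34.7 34.8] long deg 87.0
side h 63 [ 602.3 -241.1] axes [43.7 51. ] long deg 176.0
side h3 81 [ 602.4 -242.7] axes [49.4 56.1] long deg 167.0
side dark 65 [ 601.2 -236.3] axes [35.  37.7] long deg 156.0
```

View pics/t4.png

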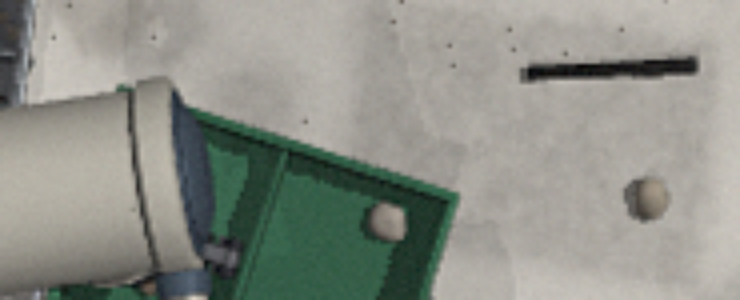

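The pebble is at (650,198) in the crop, its longer axis close to world x, so I'll close along y with yaw ≈ 0. The sample stone is unmoved at (386,222).

Call:
step_arm --series '[[[8,18,0],[0,0,-0.02]],[[24,55,0],[0,0,-0.06]],[[44,103,0],[0,0,-0.1]],[[66,154,0],[0,0,-0.15]],[[88,205,0],[0,0,-0.2]],[[109,254,8],[0,0,-0.25]],[[127,296,22],[0,0,-0.29]],[[138,322,40],[0,0,-0.324]],[[141.5,330.5,52],[0,0,-0.324]],[[141.5,330.5,56],[0,0,-0.324]]]' --jaw 0.45

```text
time: 14.15
ee_pos: [601.6, -244.5, 93.5]
tcp_rot: [-3.14, 0.003, -0.001]
contact_force: [-0.3, 0.2, 0.4]
finger_gap: 0.552
finger_force: 0.0
```

Call:
step_arm --series '[[[0,0,0],[0,0,0]],[[0,0,4],[0,0,0]],[[0,0,10],[0,0,0]],[[0,0,16],[0,0,0]],[[0,0,20],[0,0,0]],[[0,0,22],[0,0,0]],[[0,0,23],[0,0,0]],[[0,0,23],[0,0,0]],[[0,0,23],[0,0,0]],[[0,0,23],[0,0,0]]]'

```text
time: 15.4
ee_pos: [602.3, -245.0, 72.6]
tcp_rot: [3.141, -0.0, -0.0]
contact_force: [0.2, 0.1, 0.7]
finger_gap: 0.548
finger_force: 0.0
```

```bash
python3 d.py 603 -245 73.5 0
```

```text
t 15.4 pos [ 602.3 -245.    72.6] rpy [ 3.141 -0.    -0.   ] q [-0.44  0.3   1.41  0.    1.43  1.13] F [0.2 0.1 0.7] gap 46.6 ff 0.0 oh 72.6
target [ 603.  -245.    73.5] shift [ 0.7  0.  -0.9] turn [ 0. -0. -0.]
```

Call:
step_arm --series '[[[0.7,0,-1],[0,0,0]],[[0.7,0,-1],[0,0,0]],[[0.7,0,-1],[0,0,0]],[[0.7,0,-1],[0,0,0]],[[0.7,0,-1],[0,0,0]],[[0.7,0,-1],[0,0,0]],[[0.7,0,-1],[0,0,0]],[[0.7,0,-6],[0,0,0]],[[0.7,0,-20],[0,0,0]],[[0.7,0,-40],[0,0,0]]]' --jaw 1 --force 25

```text
time: 16.65
ee_pos: [602.6, -244.9, 112.9]
tcp_rot: [-3.141, 0.001, -0.0]
contact_force: [-0.1, -1.0, -0.1]
finger_gap: 0.272
finger_force: 24.6
```

```bash
python3 d.py c -56 -62 145 -0.324
```

```text
t 16.65 pos [ 602.6 -244.9  112.9] rpy [-3.141e+00  1.000e-03 -0.000e+00] q [-0.44  0.27  1.37 -0.    1.5   1.13] F [-0.1 -1.  -0.1] gap 23.2 ff 24.6 oh 72.6
target [494.9   9.  145. ] shift [-107.8 -253.8  -31.9] turn [-0.     0.001  0.324]
```

Call:
step_arm --series '[[[-5,-12,-18],[0,0,0.02]],[[-18,-42,-32],[0,0,0.06]],[[-35,-84,-32],[0,0,0.11]],[[-55,-130,-32],[0,0,0.17]],[[-75,-176,-32],[0,0,0.23]],[[-92,-217,-32],[0,0,0.28]],[[-103,-244,-32],[0,0,0.31]],[[-107.8,-253.8,-32],[0,0,0.324]],[[-107.8,-253.8,-32],[0,0,0.324]],[[-107.8,-253.8,-26],[0,0,0.324]]]'

```text
time: 17.9
ee_pos: [495.8, 8.1, 139.0]
tcp_rot: [-3.142, -0.002, -0.325]
contact_force: [0.9, -0.9, 0.0]
finger_gap: 0.279
finger_force: 24.6
```

```bash
python3 d.py c -56 -62 84.5 -0.324
```

```text
t 17.9 pos [495.8   8.1 139. ] rpy [-3.142e+00 -2.000e-03 -3.250e-01] q [-0.05 -0.16  1.77 -0.    1.53  1.84] F [ 0.9 -0.9  0. ] gap 23.7 ff 24.6 oh 72.6
target [494.9   9.   84.5] shift [-1.3 -0.5 54.5] turn [-0.    -0.002 -0.001]
```

Call:
step_arm --series '[[[0,0,6],[0,0,0]],[[0,0,16],[0,0,0]],[[0,0,28],[0,0,0]],[[0,0,39],[0,0,0]],[[0,0,47],[0,0,0]],[[0,0,52],[0,0,0]],[[0,0,54],[0,0,0]],[[0,0,55],[0,0,0]],[[0,0,55.5],[0,0,0]],[[0,0,55.5],[0,0,0]]]'

```text
time: 19.15
ee_pos: [495.4, 8.9, 83.7]
tcp_rot: [-3.141, -0.001, -0.324]
contact_force: [-3.2, -0.1, 4.9]
finger_gap: 0.276
finger_force: 24.9
```

Call:
step_arm --series '[[[0,0,0],[0,0,0]],[[0,0,0],[0,0,0]],[[0,0,0],[0,0,0]],[[0,0,0],[0,0,0]],[[0,0,-3],[0,0,0]],[[0,0,-12],[0,0,0]],[[0,0,-28],[0,0,0]],[[0,0,-48],[0,0,0]],[[0,0,-66],[0,0,0]],[[0,0,-76],[0,0,0]]]' --jaw 0.56

```text
time: 20.4
ee_pos: [495.7, 8.8, 161.0]
tcp_rot: [-3.141, -0.002, -0.324]
contact_force: [1.0, -1.0, -1.1]
finger_gap: 0.441
finger_force: 0.0
```

```bash
python3 d.py 499.6 -398 145 -0.78
```

```text
t 20.4 pos [495.7   8.8 161. ] rpy [-3.141e+00 -2.000e-03 -3.240e-01] q [-0.05 -0.18  1.74  0.    1.57  1.84] F [ 1.  -1.  -1.1] gap 37.5 ff 0.0 oh 72.6
target [ 499.6 -398.   145. ] shift [133.3 384.4  16.1] turn [-0.001 -0.002  0.456]
```

Call:
step_arm --series '[[[6,17,0],[0,0,0]],[[20,56,0],[0,0,0]],[[39,112,0],[0,0,0]],[[59,171,0],[0,0,0]],[[80,230,0],[0,0,0]],[[100,289,2],[0,0,0]],[[118,340,8],[0,0,0]],[[130,374,16],[0,0,0]],[[133.3,384.4,20],[0,0,0]],[[133.3,384.4,20],[0,0,0]]]' --jaw 0

```text
time: 21.65
ee_pos: [498.1, -398.3, 137.4]
tcp_rot: [-3.14, 0.002, -0.325]
contact_force: [0.1, 0.3, -0.0]
finger_gap: 1.003
finger_force: 0.0
```

```bash
python3 d.py 499.6 -398 73 -0.324
python3 - <<'E'
from h import *
c=get_image('top');P=pts(c);b=c['img']
im=cv2.resize(b[145:265,220:420],None,fx=4,fy=4);cv2.imwrite('pics/t5.png',im[...,::-1])
E
```

```text
t 21.65 pos [ 498.1 -398.3  137.4] rpy [-3.14e+00  2.00e-03 -3.25e-01] q [-0.73  0.22  1.38  0.    1.54  1.17] F [ 0.1  0.3 -0. ] gap 85.2 ff 0.0 oh 72.6
target [ 499.6 -398.    73. ] shift [ 1.4 -0.7 64.4] turn [-0.001  0.002 -0.001]
```

View pics/t5.png

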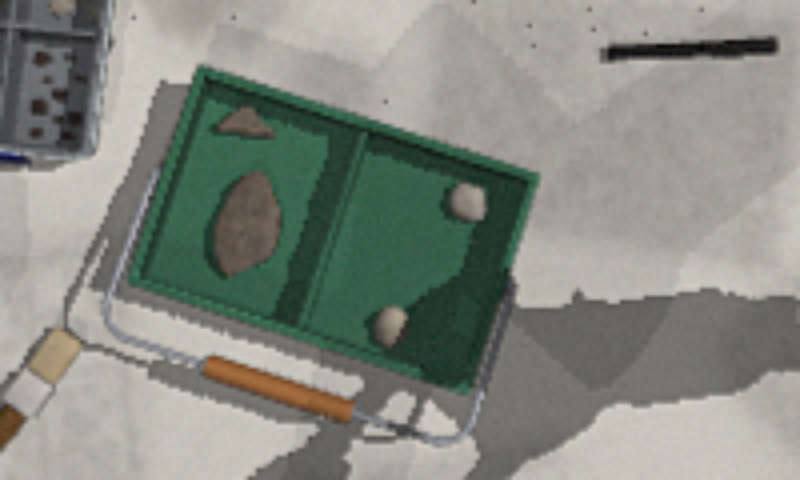

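The sherd is in the left bay at (245,222) and the pebble in the right bay at (390,326), with both samples undisturbed. Next is the cobble.

Call:
step_arm --series '[[[0,0,6],[0,0,0]],[[0,0,18],[0,0,0]],[[0,0,32],[0,0,0]],[[0,0,45],[0,0,0]],[[0,0,55],[0,0,0]],[[0,0,61],[0,0,0]],[[0,0,64.4],[0,0,0]],[[0,0,65],[0,0,0]],[[0,0,65],[0,0,0]],[[0,0,65],[0,0,0]]]'

```text
time: 22.95
ee_pos: [499.2, -398.1, 74.4]
tcp_rot: [3.141, -0.001, -0.324]
contact_force: [-0.3, -0.4, 1.4]
finger_gap: 1.002
finger_force: 0.0
```

Call:
step_arm --series '[[[0,0,0],[0,0,0]],[[0,0,0],[0,0,0]],[[0,0,0],[0,0,0]],[[0,0,0],[0,0,0]],[[0,0,0],[0,0,0]],[[0,0,0],[0,0,0]],[[0,0,0],[0,0,0]],[[0,0,-6],[0,0,0]],[[0,0,-20],[0,0,0]],[[0,0,-42],[0,0,0]]]' --jaw 1 --force 45

```text
time: 24.2
ee_pos: [498.6, -397.6, 115.4]
tcp_rot: [-3.141, 0.002, -0.324]
contact_force: [-0.7, 0.1, -2.7]
finger_gap: 0.622
finger_force: 47.6
```

```bash
python3 d.py c -3 -57 150 -0.324
```

```text
t 24.2 pos [ 498.6 -397.6  115.4] rpy [-3.141e+00  2.000e-03 -3.240e-01] q [-0.73  0.24  1.4  -0.    1.5   1.17] F [-0.7  0.1 -2.7] gap 52.8 ff 47.6 oh 72.6
target [546.7  -3.2 150. ] shift [ -80.1 -389.2  -34. ] turn [-0.001  0.002 -0.   ]
```

Call:
step_arm --series '[[[-3,-15,-15],[0,0,0]],[[-11,-52,-32],[0,0,0]],[[-23,-108,-38],[0,0,0]],[[-35,-168,-38],[0,0,0]],[[-47,-228,-38],[0,0,0]],[[-59,-286,-38],[0,0,0]],[[-69,-336,-38],[0,0,0]],[[-77,-374,-38],[0,0,0]],[[-80.1,-389.2,-38],[0,0,0]],[[-80.1,-389.2,-36],[0,0,0]]]'

```text
time: 25.45
ee_pos: [547.0, -2.7, 152.2]
tcp_rot: [3.141, -0.001, -0.322]
contact_force: [-1.1, -0.5, -2.0]
finger_gap: 0.619
finger_force: 47.7
```

```bash
python3 d.py c -3 -57 85.5 -0.324
```

```text
t 25.45 pos [547.   -2.7 152.2] rpy [ 3.141e+00 -1.000e-03 -3.220e-01] q [-0.07 -0.03  1.62 -0.    1.55  1.83] F [-1.1 -0.5 -2. ] gap 52.6 ff 47.7 oh 72.6
target [546.7  -3.2  85.5] shift [-0.2  0.6 66.7] turn [ 0.    -0.001  0.002]
```

Call:
step_arm --series '[[[0,0,6],[0,0,0]],[[0,0,18],[0,0,0]],[[0,0,33],[0,0,0]],[[0,0,46],[0,0,0]],[[0,0,56],[0,0,0]],[[0,0,62],[0,0,0]],[[0,0,65],[0,0,0]],[[0,0,66.5],[0,0,0]],[[0,0,67],[0,0,0]],[[0,0,67],[0,0,0]]]'

```text
time: 26.7
ee_pos: [547.3, -3.5, 85.2]
tcp_rot: [-3.141, -0.001, -0.324]
contact_force: [-0.5, -0.2, -2.0]
finger_gap: 0.619
finger_force: 47.7
```

```bash
python3 d.py
```

```text
t 26.7 pos [547.3  -3.5  85.2] rpy [-3.141e+00 -1.000e-03 -3.240e-01] q [-0.07  0.02  1.7  -0.    1.43  1.83] F [-0.5 -0.2 -2. ] gap 52.6 ff 47.7 oh 72.6
```

Not touching yet; down a little more until contact, then release.

Call:
step_arm --series '[[[0,0,0.4],[0,0,0]],[[0,0,0.8],[0,0,0]],[[0,0,1.2],[0,0,0]],[[0,0,1.5],[0,0,0]],[[0,0,1.5],[0,0,0]],[[0,0,1.5],[0,0,0]],[[0,0,1.5],[0,0,0]],[[0,0,1.5],[0,0,0]],[[0,0,1.5],[0,0,0]],[[0,0,1.5],[0,0,0]]]'

```text
time: 27.95
ee_pos: [547.3, -3.5, 84.7]
tcp_rot: [-3.141, -0.001, -0.324]
contact_force: [-4.1, 1.0, 6.1]
finger_gap: 0.624
finger_force: 48.6
```

Call:
step_arm --series '[[[0,0,0],[0,0,0]],[[0,0,0],[0,0,0]],[[0,0,0],[0,0,0]],[[0,0,0],[0,0,0]],[[0,0,-3],[0,0,0]],[[0,0,-14],[0,0,0]],[[0,0,-32],[0,0,0]],[[0,0,-54],[0,0,0]],[[0,0,-74],[0,0,0]],[[0,0,-84],[0,0,0]]]' --jaw 0.24

```text
time: 29.2
ee_pos: [547.8, -3.6, 169.9]
tcp_rot: [-3.141, -0.003, -0.324]
contact_force: [-0.3, 0.2, -0.1]
finger_gap: 0.763
finger_force: 0.0
```

Call:
step_arm --series '[[[20,30,-5],[0,0,-0.12]],[[50,90,-10],[0,0,-0.28]],[[80,150,-10],[0,0,-0.45]],[[110,200,-10],[0,0,-0.6]],[[130,240,-10],[0,0,-0.8]],[[140,260,-10],[0,0,-0.95]],[[140,260,-10],[0,0,-1.1]],[[140,260,-10],[0,0,-1.25]],[[140,260,-10],[0,0,-1.4]],[[140,260,-10],[0,0,-1.5]]]' --jaw 0.6

```text
time: 30.45
ee_pos: [596.9, -294.5, 177.1]
tcp_rot: [-3.141, -0.0, 1.18]
contact_force: [-0.0, 0.7, 0.9]
finger_gap: 0.399
finger_force: 0.0
```

```bash
python3 d.py
python3 - <<'E'
import m
from m import *
g=(hsv[...,0]>60)&(hsv[...,0]<90)&(hsv[...,1]>100)
r=blob((235,150,365,250),g&(h>36),46,'carrier'); print(cv2.boxPoints(r).round(1))
o=(hsv[...,0]<20)&(hsv[...,1]>130)&(img[...,0]>100)
blob((262,225,320,260),o,52,'grip')
mm=o.copy();mm[:225]=0;mm[260:]=0;mm[:,:262]=0;mm[:,320:]=0
print('grip z',np.percentile(P[mm][:,2],[10,50,90]),np.median(P[mm],0))
im=cv2.resize(img[145:265,220:420],None,fx=4,fy=4);cv2.imwrite('pics/t6.png',im[...,::-1])
E
```

```text
t 30.45 pos [ 596.9 -294.5  177.1] rpy [-3.141 -0.     1.18 ] q [-0.51  0.28  1.24  0.    1.62 -0.12] F [-0.   0.7  0.9] gap 33.9 ff 0.0 oh 72.6
table z [array([ 543. , -177.5,    1. ]), array([ 584.2, -270.2,  201.7]), array([337.8, 363.8,  -4.2]), array([ 429.5, -203.9,  482.9])]
carrier centre [567.7  49.9] size [259.8 164.6] ang 71.4 zmax [44.7 48. ]
[[448.3 -47. ]
 [604.4 -99.4]
 [687.  146.8]
 [530.9 199.2]]
grip centre [448.5  72.6] size [57.7 13.4] ang 71.3 zmax [61.6 65.6]
grip z [59.09897729 61.62947343 64.8841751 ] [450.23243424  71.42678412  61.62947343]
```

View pics/t6.png

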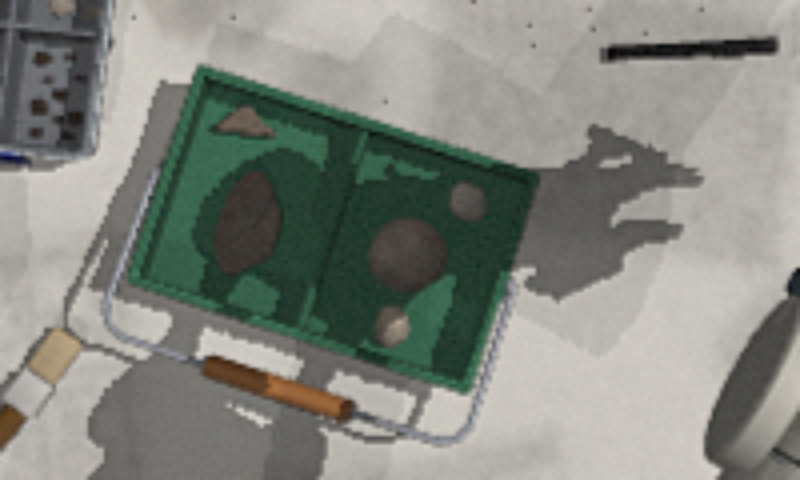

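All finds are in the right bays: the cobble at (408,255), pebble (392,326) and sherd (248,222). The carrier has not moved, and the bail is about 0.16 rad up, with its grip at (278,387).

```bash
python3 d.py c -184 -4 171 1.247 0.5;python3 d.py c -145.5 -4 100.6 1.247 0.5 | tail -1
```

```text
t 30.5 pos [ 596.9 -294.6  177.1] rpy [-3.141 -0.     1.183] q [-0.51  0.28  1.24  0.    1.62 -0.12] F [-1.1  0.1 -0.1] gap 33.8 ff 0.0 oh 72.6
target [392.  104.7 171. ] shift [ 292.1 -340.6    6.4] turn [-0.501  0.016 -0.063]
target [428.5  92.4 100.6] shift [ 294.6 -302.2   76.8] turn [-0.501  0.016 -0.063]
```

Call:
step_arm --series '[[[9,-11,0],[0,0,0]],[[32,-38,0],[-0.03,0,0]],[[68,-79,0],[-0.08,0.002,-0.01]],[[110,-128,0],[-0.15,0.005,-0.02]],[[152,-177,2],[-0.23,0.007,-0.03]],[[194,-226,3],[-0.31,0.01,-0.04]],[[234,-273,4],[-0.39,0.012,-0.05]],[[266,-310,5],[-0.46,0.014,-0.06]],[[286,-333,6],[-0.5,0.016,-0.063]],[[292,-340.6,6.4],[-0.501,0.016,-0.063]]]' --jaw 0.65

```text
time: 31.75
ee_pos: [393.5, 107.8, 170.6]
tcp_rot: [2.64, -0.002, 1.243]
contact_force: [-0.1, 1.4, 0.6]
finger_gap: 0.343
finger_force: 0.0
```

```bash
python3 d.py c -145.5 -4 100.6 1.247 0.5
python3 - <<'E'
from h import *
c=get_image('side')
im=cv2.resize(c['img'][130:290,220:420],None,fx=3.5,fy=3.5);cv2.imwrite('pics/s7.png',im[...,::-1])
E
```

```text
t 31.75 pos [393.5 107.8 170.6] rpy [ 2.640e+00 -2.000e-03  1.243e+00] q [ 0.39 -0.77  2.2  -0.33  1.33  0.74] F [-0.1  1.4  0.6] gap 29.2 ff 0.0 oh 72.6
target [428.5  92.4 100.6] shift [-3.4 -0.2 79.7] turn [ 0.001  0.001 -0.004]
```

View pics/s7.png

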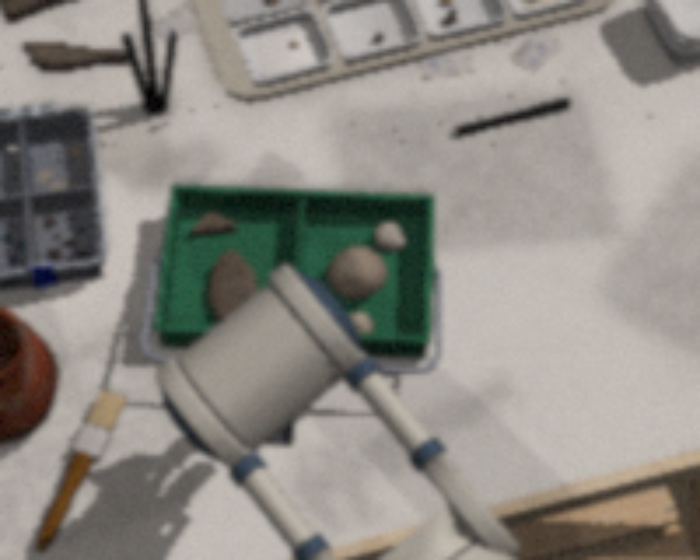

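All finds are still in place. The wrist is over the handle, with the fingers hidden below it. Next I slide the open fingers round the grip.

Call:
step_arm --series '[[[0,0,4],[0,0,0]],[[0,0,12],[0,0,0]],[[0,0,22],[0,0,0]],[[0,0,32],[0,0,0]],[[0,0,42],[0,0,0]],[[0,0,51],[0,0,0]],[[0,0,59],[0,0,0]],[[0,0,64],[0,0,0]],[[0,0,66],[0,0,0]],[[0,0,66],[0,0,0]]]' --jaw 0.58

```text
time: 33.05
ee_pos: [425.0, 95.7, 113.2]
tcp_rot: [2.64, 0.0, 1.24]
contact_force: [1.0, -0.9, -0.2]
finger_gap: 0.423
finger_force: 0.0
```

```bash
python3 d.py c -145.5 -4 100.6 1.247 0.5
```

```text
t 33.05 pos [425.   95.7 113.2] rpy [2.64 0.   1.24] q [ 0.32 -0.65  2.24 -0.32  1.17  0.72] F [ 1.  -0.9 -0.2] gap 35.9 ff 0.0 oh 72.6
target [428.5  92.4 100.6] shift [-2.  -2.2 13.1] turn [ 0.001  0.003 -0.006]
```

Call:
step_arm --series '[[[-1,-1,2],[0,0,0]],[[-2,-2,5],[0,0,-0.003]],[[-2,-2,8],[0,0,-0.006]],[[-2,-2,11],[0,0,-0.006]],[[-2,-2,13],[0,0,-0.006]],[[-2,-2,13],[0,0,-0.006]],[[-2,-2,13],[0,0,-0.006]],[[-2,-2,13],[0,0,-0.006]],[[-2,-2,13],[0,0,-0.006]],[[-2,-2,13],[0,0,-0.006]]]'

```text
time: 34.3
ee_pos: [428.6, 92.3, 100.8]
tcp_rot: [2.64, 0.003, 1.245]
contact_force: [0.8, -0.4, -1.1]
finger_gap: 0.415
finger_force: 0.0
```

```bash
cat > arc.py <<'E'
from h import *; import sys; from d import world
# rows from bail angle a0 to a1; tilt t0->t1, in the current tool frame
a0,a1,t0,t1=map(float,sys.argv[-4:]);s=ctrl.observe();R=Rm(s['tcp_rot']);p=np.array(s['ee_pos'])
for k in range(1,11):
    f=(1-np.cos(np.pi*min(k/9,1)))/2;a=a0+(a1-a0)*f;t=t0+(t1-t0)*f
    x=-122*np.cos(a)-52*np.sin(t);z=36+122*np.sin(a)+52*np.cos(t)
    T=Rt.from_euler('xyz',[np.pi,0,1.247]).as_matrix()@Rt.from_rotvec([-t,0,0]).as_matrix()
    q=np.r_[world(x,-4),z];print((R.T@(q-p)).round(1).tolist(),Rt.from_matrix(R.T@T).as_rotvec().round(3).tolist())
E
sed -i 's/^a=sys.argv\[1:\];/a=[] if __name__!="__main__" else sys.argv[1:];/' d.py
python3 arc.py 0.157 0.85 0.5 0.25
```

```text
t 34.3 pos [428.6  92.3 100.8] rpy [2.64  0.003 1.245] q [ 0.31 -0.63  2.25 -0.32  1.13  0.71] F [ 0.8 -0.4 -1.1] gap 35.3 ff 0.0 oh 72.6
[0.0, 1.9, -2.0] [0.009, 0.003, -0.0]
[0.0, 7.8, -7.5] [0.03, 0.003, -0.0]
[-0.0, 17.5, -15.4] [0.064, 0.003, -0.0]
[-0.0, 30.3, -23.9] [0.105, 0.003, -0.0]
[-0.1, 44.9, -31.5] [0.148, 0.003, -0.0]
[-0.1, 59.4, -37.1] [0.189, 0.003, -0.0]
[-0.1, 71.7, -40.6] [0.222, 0.003, -0.0]
[-0.1, 79.9, -42.3] [0.244, 0.003, -0.0]
[-0.1, 82.7, -42.8] [0.251, 0.003, -0.0]
[-0.1, 82.7, -42.8] [0.251, 0.003, -0.0]
```

Call:
step_arm --series '[[[0,2,-2],[0.009,0,0]],[[0,8,-7.5],[0.03,0,0]],[[0,17.5,-15.5],[0.064,0,0]],[[0,30,-24],[0.105,0,0]],[[0,45,-31.5],[0.148,0,0]],[[0,59.5,-37],[0.189,0,0]],[[0,72,-40.5],[0.222,0,0]],[[0,80,-42.5],[0.244,0,0]],[[0,82.5,-43],[0.251,0,0]],[[0,82.5,-43],[0.251,0,0]]]' --jaw 0.68

```text
time: 35.55
ee_pos: [478.0, 75.9, 178.1]
tcp_rot: [2.891, 0.003, 1.245]
contact_force: [-0.0, 0.0, 0.9]
finger_gap: 0.319
finger_force: 0.0
```

```bash
python3 arc.py 0.85 1.57 0.25 0
python3 - <<'E'
from h import *
c=get_image('side')
im=cv2.resize(c['img'][130:290,220:420],None,fx=3.5,fy=3.5);cv2.imwrite('pics/s8.png',im[...,::-1])
c=get_image('top');P=pts(c);hsv=cv2.cvtColor(c['img'],cv2.COLOR_RGB2HSV)
o=(hsv[...,0]<20)&(hsv[...,1]>130)&(c['img'][...,0]>100)
o[:200]=0;o[265:]=0;o[:,:255]=0;o[:,340:]=0
if o.any(): print('grip',o.sum(),np.median(P[o],0))
E
```

```text
t 35.55 pos [478.   75.9 178.1] rpy [2.891 0.003 1.245] q [ 0.15 -0.38  1.89 -0.12  1.41  0.48] F [-0.   0.   0.9] gap 27.1 ff 0.0 oh 72.6
[-0.1, 2.7, -1.2] [0.009, 0.003, -0.001]
[-0.1, 10.8, -4.2] [0.03, 0.003, -0.001]
[-0.1, 23.6, -8.0] [0.064, 0.003, -0.001]
[-0.1, 39.6, -11.1] [0.104, 0.003, -0.001]
[-0.1, 57.0, -12.5] [0.148, 0.003, -0.001]
[-0.0, 73.4, -12.0] [0.189, 0.003, -0.001]
[-0.0, 86.7, -10.3] [0.222, 0.003, -0.001]
[-0.0, 95.3, -8.5] [0.243, 0.003, -0.001]
[-0.0, 98.3, -7.8] [0.251, 0.003, -0.001]
[-0.0, 98.3, -7.8] [0.251, 0.003, -0.001]
grip 77 [480.2793296   44.28939563 125.9027562 ]
```

View pics/s8.png

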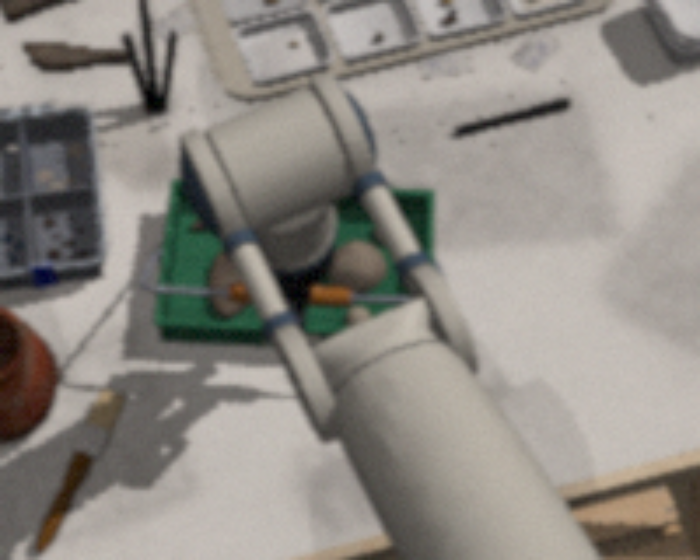

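The bail is swinging up with the fingers, the grip visible at (235,293) and (330,295). The carrier hasn't moved and the finds are still in place.

Call:
step_arm --series '[[[0,2.5,-1],[0.009,0,0]],[[0,11,-4],[0.03,0,0]],[[0,23.5,-8],[0.064,0,0]],[[0,39.5,-11],[0.104,0,0]],[[0,57,-12.5],[0.148,0,0]],[[0,73.5,-12],[0.189,0,0]],[[0,86.5,-10.5],[0.222,0,0]],[[0,95.5,-8.5],[0.243,0,0]],[[0,98.5,-8],[0.251,0,0]],[[0,98.5,-8],[0.251,0,0]]]'

```text
time: 36.9
ee_pos: [566.4, 46.1, 210.0]
tcp_rot: [-3.141, 0.003, 1.245]
contact_force: [0.7, 0.7, 0.8]
finger_gap: 0.32
finger_force: 0.0
```

```bash
python3 d.py c 0 -4 208 1.247 0
python3 - <<'E'
from h import *
c=get_image('top');P=pts(c);hsv=cv2.cvtColor(c['img'],cv2.COLOR_RGB2HSV)
g=(hsv[...,0]>60)&(hsv[...,0]<90)&(hsv[...,1]>100)&(abs(P[...,2]-46)<6)
g[:150]=0;g[260:]=0;w=P[g][:,:2];print('carrier rim x,y range',np.percentile(w,[1,99],0).round(1).tolist())
for n in('top','side'):
    c=get_image(n);P=pts(c);hsv=cv2.cvtColor(c['img'],cv2.COLOR_RGB2HSV)
    o=(hsv[...,0]<20)&(hsv[...,1]>130)&(c['img'][...,0]>100)&(P[...,2]>90)&(P[...,2]<190)&(np.hypot(P[...,0]-560,P[...,1]-50)<130)
    q=P[o]
    if len(q): print(n,'grip',len(q),np.median(q,0).round(1),np.percentile(q[:,2],90).round(1))
E
```

```text
t 36.9 pos [566.4  46.1 210. ] rpy [-3.141e+00  3.000e-03  1.245e+00] q [ 0.02  0.01  1.48 -0.    1.65  0.35] F [0.7 0.7 0.8] gap 27.2 ff 0.0 oh 72.6
target [566.4  46.1 208. ] shift [-0.  0.  2.] turn [-0.001  0.003 -0.002]
carrier rim x,y range [[459.9, -95.0], [689.4, 153.0]]
```

Call:
step_arm --series '[[[0,0,1],[0,0,0]],[[0,0,1],[0,0,0]],[[0,0,1],[0,0,0]],[[0,0,1],[0,0,0]],[[0,0,1],[0,0,0]],[[0,0,1],[0,0,0]],[[0,0,1],[0,0,0]],[[0,0,1],[0,0,0]],[[0,0,1],[0,0,0]],[[0,0,1],[0,0,0]]]' --jaw 1 --force 80

```text
time: 38.3
ee_pos: [566.2, 46.4, 210.1]
tcp_rot: [-3.142, 0.003, 1.246]
contact_force: [-2.0, 0.7, 5.8]
finger_gap: 0.185
finger_force: 78.0
```

Call:
step_arm --series '[[[0,0,-0.5],[0,0,0]],[[0,0,-1.5],[0,0,0]],[[0,0,-3],[0,0,0]],[[0,0,-5],[0,0,0]],[[0,0,-7],[0,0,0]],[[0,0,-9],[0,0,0]],[[0,0,-11],[0,0,0]],[[0,0,-13],[0,0,0]],[[0,0,-14],[0,0,0]],[[0,0,-14],[0,0,0]]]'

```text
time: 39.55
ee_pos: [566.3, 46.3, 223.4]
tcp_rot: [-3.141, 0.003, 1.245]
contact_force: [0.6, 0.8, -7.4]
finger_gap: 0.186
finger_force: 78.1
```

```bash
cat > lev.py <<'E'
from h import *
print(ctrl.observe()['moment'].round(3))
c=get_image('top');P=pts(c);hsv=cv2.cvtColor(c['img'],cv2.COLOR_RGB2HSV)
z0=ctrl.observe()['ee_pos'][2]-209
g=(hsv[...,0]>60)&(hsv[...,0]<90)&(hsv[...,1]>100)&(abs(P[...,2]-46-z0)<12)&(np.hypot(P[...,0]-568,P[...,1]-50)<170)
w=P[g];A=np.c_[w[:,:2]-[567.7,49.9],np.ones(len(w))];k=np.ones(len(w),bool)
for _ in range(6):
    s=np.linalg.lstsq(A[k],w[k,2],rcond=None)[0];k=abs(A@s-w[:,2])<4
u=np.array([np.cos(-.324),np.sin(-.324)]);print('rim z',s[2].round(1),'slope deg carrier x',np.degrees(s[:2]@u).round(2),'y',np.degrees(s[:2]@[-u[1],u[0]]).round(2),k.sum(),'lift',z0)
save(c,'lev.png')
im=cv2.resize(get_image('side')['img'][90:290,200:440],None,fx=3,fy=3);cv2.imwrite('pics/fin.png',im[...,::-1])
E
python3 d.py;python3 lev.py
```

```text
t 39.55 pos [566.3  46.3 223.4] rpy [-3.141e+00  3.000e-03  1.245e+00] q [ 0.02  0.01  1.46 -0.    1.68  0.35] F [ 0.6  0.8 -7.4] gap 15.8 ff 78.1 oh 72.6
[-0.005  0.058 -0.006]
rim z 58.1 slope deg carrier x 0.06 y -0.2 274 lift 14.257294220139016
```

The carrier is off the table, level and carried by the grip. Raising it the rest of the way.

Call:
step_arm --series '[[[0,0,-1],[0,0,0]],[[0,0,-4],[0,0,0]],[[0,0,-8],[0,0,0]],[[0,0,-13],[0,0,0]],[[0,0,-19],[0,0,0]],[[0,0,-25],[0,0,0]],[[0,0,-31],[0,0,0]],[[0,0,-37],[0,0,0]],[[0,0,-42],[0,0,0]],[[0,0,-46],[0,0,0]]]'

```text
time: 40.9
ee_pos: [566.4, 46.4, 269.6]
tcp_rot: [-3.141, 0.003, 1.245]
contact_force: [0.1, 0.0, -7.4]
finger_gap: 0.185
finger_force: 78.1
```

Call:
step_arm --series '[[[0,0,-5],[0,0,0]],[[0,0,-10],[0,0,0]],[[0,0,-16],[0,0,0]],[[0,0,-22],[0,0,0]],[[0,0,-28],[0,0,0]],[[0,0,-33],[0,0,0]],[[0,0,-37],[0,0,0]],[[0,0,-40],[0,0,0]],[[0,0,-41],[0,0,0]],[[0,0,-41],[0,0,0]]]'

```text
time: 42.15
ee_pos: [566.4, 46.5, 310.1]
tcp_rot: [-3.141, 0.003, 1.245]
contact_force: [0.4, -0.5, -7.0]
finger_gap: 0.186
finger_force: 78.1
```

Call:
step_arm --series '[[[0,0,0],[0,0,0]],[[0,0,0],[0,0,0]],[[0,0,0],[0,0,0]],[[0,0,0],[0,0,0]],[[0,0,0],[0,0,0]],[[0,0,0],[0,0,0]],[[0,0,0],[0,0,0]],[[0,0,0],[0,0,0]],[[0,0,0],[0,0,0]],[[0,0,0],[0,0,0]]]'

```text
time: 43.4
ee_pos: [566.4, 46.5, 310.2]
tcp_rot: [-3.141, 0.003, 1.245]
contact_force: [-0.1, 0.1, -8.1]
finger_gap: 0.184
finger_force: 78.1
```

```bash
python3 d.py;python3 lev.py
```

```text
t 43.4 pos [566.4  46.5 310.2] rpy [-3.141e+00  3.000e-03  1.245e+00] q [ 0.02  0.01  1.31 -0.    1.83  0.35] F [-0.1  0.1 -8.1] gap 15.6 ff 78.1 oh 72.6
[-0.006  0.081  0.031]
rim z 144.6 slope deg carrier x 0.1 y -0.03 317 lift 101.23013277268296
```

View pics/fin.png

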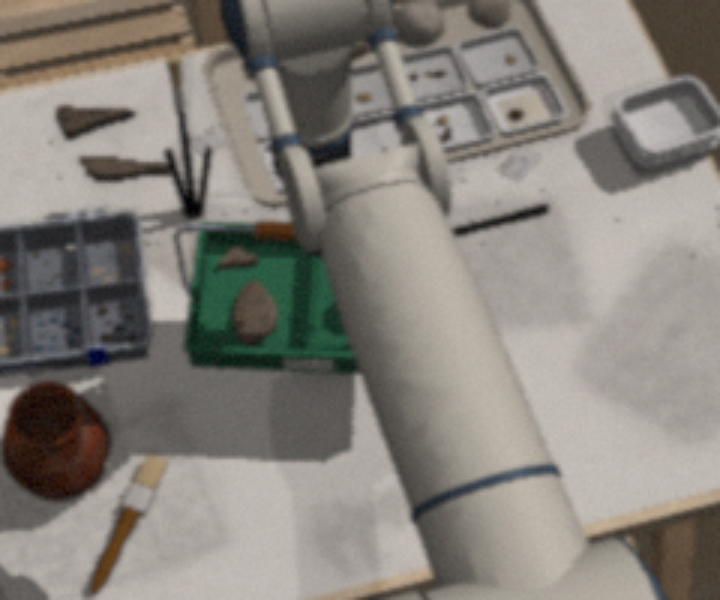

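The carrier hangs level at about 100 mm, with the sherds visible in the left bay at (255,310) and (237,258). The jug, brush and pen haven't moved. Handing in.

```bash
python3 -c "
from cell import ctrl
print(ctrl.job_done())"
```

```text
the job is handed in; nothing more can be done
None
```

The job is handed in: the sherd is in the sherd bay, both stones are in the stone bay, and the arm is holding the carrier level and steady by its upright handle, about 10 cm above the table. The jug, brush and pen were not touched. The arm hid the stone bay in the last side picture, so the stones were last seen in place while the handle was being swung up.

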